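# Clear the china painter's bench into its trays

### The job

Sort the painting things into their trays: stand one screw-lid pigment jar upright in each bay of the two-bay jar tray, lay one square test tile flat and square on the runners in each bay of the tile rest, and lay the burnisher lengthwise in the middle of the long trough. Do not tip the jars over, and leave the corked gold pot and the grey eraser where they are.

Things in the scene. Friction and masses are not known exactly. Their poses are not given: they have to be found in the camera images.
- jar_a: Upright closed glass pigment jar, 46 mm across and 58 mm tall with a flat white screw lid of nearly the same width; the glass body can be gripped from the foot to 42 mm up. Origin: centre of the underside, z up. The two jars are interchangeable.
- jar_b: Upright closed glass pigment jar, 46 mm across and 52 mm tall with a flat white screw lid of nearly the same width; the glass body can be gripped from the foot to 42 mm up. Origin: centre of the underside, z up. The two jars are interchangeable.
- tile_a: Square flat glazed white test tile with colour strokes, 70 x 70 x 8 mm, lying flat; sides along its x and y axes, grip across two facing edges. Origin: centre of the underside, z up. The two tiles are interchangeable.
- tile_b: Square flat glazed white test tile with colour strokes, 70 x 70 x 8 mm, lying flat; sides along its x and y axes, grip across two facing edges. Origin: centre of the underside, z up. The two tiles are interchangeable.
- tool: Burnisher: a round wooden pen-like tool 149 mm long and about 13 mm thick, lying on the bench. Origin: underside at the middle of its length; its length is its y axis, z up. It can be gripped across its middle.
- jar_tray: Low plywood tray of 143 x 74 mm divided by one wall into two square bays, each 64 x 64 mm inside and lined with cork; floor 5 mm above the bench, walls 5 mm thick and 14 mm high. Bay centres at x = +34.5 and -34.5 mm, y = 0. Fixed. Origin: centre of the underside; z up, x along its long side.
- tile_rest: Plywood rest, 200 x 62 mm: two runners along x, 48 mm over their outer sides, tops 18 mm above the bench, and three cross stops (8 mm thick, 56 mm wide, tops 26 mm up). Two bays, 88 mm long, centred at x = 48 and -48 mm, y = 0; sides open for fingers closing along y. Fixed. Origin: centre of the underside; z up, x along its long side.
- tool_trough: Plywood trough of 188 x 88 mm with one undivided bay, 178 x 78 mm inside; floor 5 mm above the bench, walls 5 mm thick and 14 mm high. Fixed. Origin: centre of the underside; z up, x along its long side.
- gold_pot: Small white porcelain pot with a narrow cork, 42 mm across and 46 mm tall, standing on the bench; a bystander to be left where it is. Origin: centre of the underside, z up.
- grey_eraser: Dark grey block eraser, 20 x 44 x 15 mm, long along its y axis, lying on the bench; a bystander to be left where it is. Origin: centre of the underside, z up.

How it is judged:
By the outcome, as a careful person would: the job done as asked, in the order asked, and still so for the second after the job is handed in, with the robot touching nothing.
It also fails if it takes over 112 s, if anything falls off the work surface, if the arm or the gripper's body presses on something with over 40 N, if the wrist force passes 120 N, or if a joint passes its speed limit or range.

### The arm

A 6-joint arm with a two-finger parallel gripper is mounted at the origin on a cart in front of the work surface, level with it; the furniture and walls round the work are solid. World frame = base frame: x ahead of the robot, y to its left, z up, the work surface at z = 0. Lengths are in mm, angles in rad, forces in N, time in s.
With the tool pointing down it reaches from about 300 to 850 mm from the base axis. Payload 5.4 kg.
Tool frame: the origin (TCP) lies midway between the tips of the shut fingers; the grasp point (between the pads) lies 19 mm behind it; z points along the fingers, y is the line along which they close (so a half turn about z gives the same grasp; the last joint's range is limited). The gripper opens to 85 mm and grips with 20 to 120 N. Pads are 22 mm wide; open, the fingers measure 114 mm over their backs; the gripper's body (76 mm by 85 mm) begins 54 mm behind the grasp point. The pads swing forward as they close: fully open they stand 13 mm farther back than shut.
Start: joints at [1.099, 0.158, 1.597, -0, 1.386, -0.21], TCP at [148.832, 555.387, 231.299] pointing down, gripper open.
Joint ranges: [-2.91, 2.91], [-0.94, 2.29], [0.18, 2.7], [-1.29, 4.43], [0.17, 2.64], [-3, 3]. Speed limits (rad/s): [2.57, 2.57, 3.14, 3.14, 3.14, 3.14].

### API

Orientations are given as a rotation vector (axis times angle).
In Python, from rig import r gives the robot as it stands. The module is installed in compiled form; this text tells all that it offers.
- The arm moves only by the shell command python3 -m pendant 'ROWS'. ROWS is a JSON object of lists of equal length, an entry for each row: "linear": the shift along the tool's x, y, z in units of 25 mm (1.0 is 25 mm), a list of three; "roll": the turn about the tool's z in units of 5 degrees (1.0 is 5 degrees); "gripper": the closure, from 0 (fully open) to 1 (shut). A call has 1 to 20 rows; each row shifts and turns the commanded pose from where the row before left it, along the tool's axes as they then stand; what a row does not reach is not made up. A row lasts 1/10 s, in which the tool goes at most 50 mm and 8.59 degrees, less where a joint would pass 70% of its speed; a pose out of reach is approached as far as the arm can. A call is refused whole if a number of a shift passes 1 or a number of a turn 1, either way. A call with a gripper value outside its range is refused whole. The fingers move at their own pace and stop on an object; the grip force is fixed at half the most. Time passes only in rows, so rows that do not move let the fingers close. It gives the time, the measured TCP pose, the force, the opening and the grip force at its end, in the units of the state.
- r.get_obs(): the state, without advancing time (a new reading comes with each control period).
- r.camera(name): name is "scene" or "top" or "wrist"; returns a dict with "image" (480x640x3 uint8, blue, green, red), "fx", "fy", "cx", "cy" (pixels), "R" (3x3) and "t" (3): a world point X has camera coordinates R X + t. Camera axes: x right, y down, z forward; pixel columns grow to the right and rows downward; lengths in mm; the calibration is good to about 2 mm. A picture is of the moment at which its call begins. There is no depth.
- r.close_job(): hands the job in; it is judged then, once.
The state is a dict: "t": time; "joints": joint angles; "qd": joint speeds; "joint_torque": joint torques, N m; "tool_pos": TCP position; "orientation": TCP orientation; "contact_force": force on the tool from outside, world axes, zero at the start; "moment": the same for the moment, N m; "width": opening from 0.0 (shut) to 1.0 (fully open); "grip_force": force on a finger pad.
Only numpy, scipy, OpenCV 4.12 (cv2) and the standard library are available. Lean on these libraries where they do the work, as an engineer would, in place of code of your own. Each camera call takes 0.05 s, during which the arm holds its last target. There are 200 camera calls.

## Working session

There is one attempt and no reset: what is moved stays moved. The work goes in short steps, Python scripts to look and compute and a shell command to move; the robot and the scene stay as the last step left them, time stands still between calls to the robot, and variables do not carry over. Pictures are saved under pics/ and viewed, at most 16 in all, crops included, and the job is handed in when it is done.

```bash
mkdir -p pics
python3 - <<'E'
from rig import r
import cv2,numpy as np
for n in("top","scene"):
    c=r.camera(n); cv2.imwrite(f"pics/{n}0.png",c["image"]); print(n,c["fx"],c["cx"],c["cy"],np.round(c["R"],3).tolist(),np.round(c["t"],1))
o=r.get_obs(); print(o)
E
```

```text
top 450.92650875282834 324.88367751037316 243.13209543151535 [[0.017, -1.0, 0.004], [-0.996, -0.018, -0.092], [0.092, -0.003, -0.996]] [ 47.5 560.8 975.4]
scene 603.9238627332267 324.96795245241685 243.3333948507512 [[0.734, -0.679, 0.02], [-0.448, -0.506, -0.737], [0.51, 0.532, -0.676]] [-369.4  289.9 1341.9]
{'t': 0.1, 'joints': array([ 1.09890140e+00,  1.59019707e-01,  1.59809897e+00,  4.22936460e-05,
        1.38623703e+00, -2.10050346e-01]), 'qd': array([-6.40004914e-05,  5.35057800e-05, -3.66012757e-03,  6.66877061e-04,
        1.19570794e-04, -3.21153897e-04]), 'joint_torque': array([-1.07282375e-06, -3.96989822e+01, -3.32340574e+01, -1.65316983e-04,
        4.12899666e-03,  1.46504078e-05]), 'tool_pos': array([148.57203645, 554.90758362, 230.40012707]), 'orientation': array([-4.10060424e-01, -3.11408061e+00,  2.58760834e-03]), 'contact_force': array([0.14613279, 0.20331658, 0.46312115]), 'moment': array([ 0.00633208,  0.02644875, -0.0331317 ]), 'grip_force': 0.0, 'width': 0.9995457999631582}
```

View pics/top0.png

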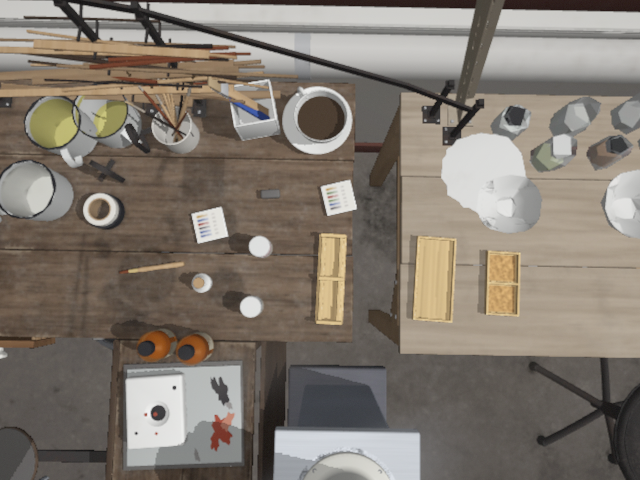

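View pics/scene0.png

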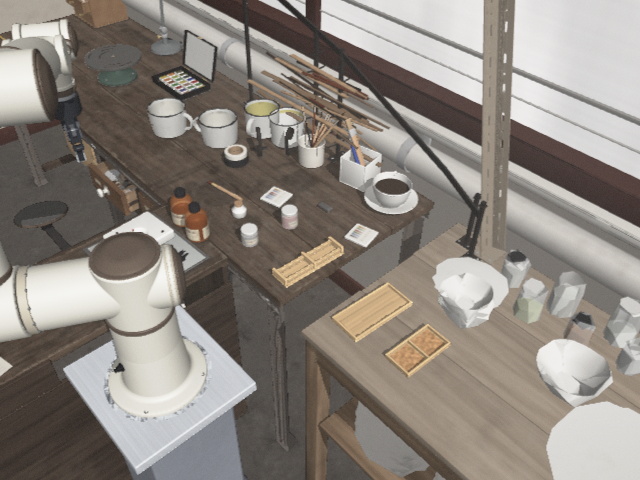

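The top view shows the jars at (260,246) and (251,307), and the gold pot at (202,283). The tiles are at (210,225) and (339,198), the burnisher at (153,267) and the eraser at (270,194). The tile rest is at (332,279), the trough at (434,279) and the jar tray at (503,283). In the scene view the jar lids are at (289,210) and (249,229).

```bash
cat > h.py <<'E'
from rig import r
import cv2,numpy as np
def ray(c,p):
    R,t=np.array(c["R"]),np.array(c["t"]); d=R.T@[(p[0]-c["cx"])/c["fx"],(p[1]-c["cy"])/c["fy"],1]
    return -R.T@t,d/np.linalg.norm(d)
def plane(c,p,z):
    o,d=ray(c,p); return (o+d*(z-o[2])/d[2])
def tri(c1,p1,c2,p2):
    (a,d),(b,e)=ray(c1,p1),ray(c2,p2)
    s=np.linalg.lstsq(np.c_[d,-e],b-a,rcond=None)[0]; P,Q=a+d*s[0],b+e*s[1]
    return (P+Q)/2,np.linalg.norm(P-Q)
def comp(mask,seed,box):
    x,y=seed; m=np.zeros_like(mask); m[y-box:y+box,x-box:x+box]=mask[y-box:y+box,x-box:x+box]
    cs,_=cv2.findContours(m,cv2.RETR_EXTERNAL,cv2.CHAIN_APPROX_NONE)
    return cv2.convexHull(max(cs,key=cv2.contourArea))
def white(im,t): return ((im.min(2)>t)*255).astype(np.uint8)
def rect(c,h,z):
    P=np.array([plane(c,q,z)[:2] for q in h[:,0]],np.float32); (cx,cy),(w,l),a=cv2.minAreaRect(P)
    return np.round([cx,cy,w,l,a],1)
E
python3 - <<'E'
from h import *
T,S=r.camera("top"),r.camera("scene"); ti,si=T["image"],S["image"]
for s,q in(((260,246),(289,210)),((251,307),(249,229))):
    h=comp(white(ti,150),s,18); (u,v),rad=cv2.minEnclosingCircle(h)
    h2=comp(white(si,150),q,10)
    print("jar",u,v,rad,"z58",plane(T,(u,v),58).round(1),"scene hull",cv2.boundingRect(h2),cv2.contourArea(h))
for s in((210,225),(339,198)): print("tile",rect(T,comp(white(ti,130),s,26),8))
hsv=cv2.cvtColor(ti,cv2.COLOR_BGR2HSV)
for s in((153,267),(332,279),(434,279),(503,283),(202,283),(270,194),(75,230),(420,340)): print(s,hsv[s[1],s[0]])
a=cv2.resize(ti[180:330,110:360],None,fx=3,fy=3,interpolation=2); b=cv2.resize(ti[225:330,310:530],None,fx=3.4,fy=3.4,interpolation=2)
cv2.imwrite("pics/a.png",a);cv2.imwrite("pics/b.png",b)
cv2.imwrite("pics/c.png",cv2.resize(si[190:390,220:460],None,fx=3,fy=3,interpolation=2))
E
```

```text
jar 259.2312927246094 245.8215789794922 10.921813011169434 z58 [548.6 198.2  58. ] scene hull (282, 205, 16, 15) 341.0
jar 250.38198852539062 306.4316711425781 10.978199005126953 z58 [419.4 213.   58. ] scene hull (241, 223, 16, 16) 353.5
tile [599.1 319.8  71.6  71.8  14.5]
tile [667.2  28.3  71.7  71.4  14.2]
(153, 267) [ 17  82 189]
(332, 279) [ 20  83 220]
(434, 279) [ 20  87 214]
(503, 283) [ 19  86 210]
(202, 283) [ 16  90 182]
(270, 194) [ 20   7 114]
(75, 230) [ 13  72 114]
(420, 340) [ 17  44 172]
```

View pics/a.png

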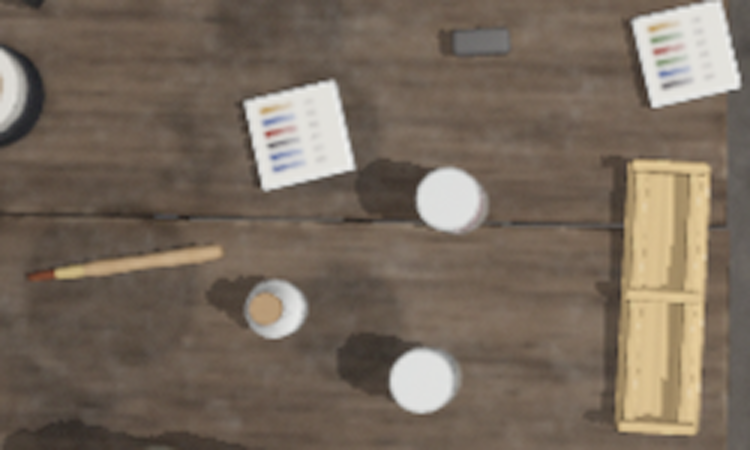

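View pics/b.png

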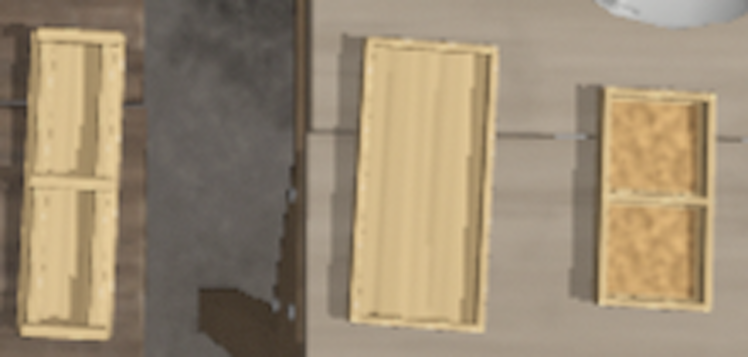

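View pics/c.png

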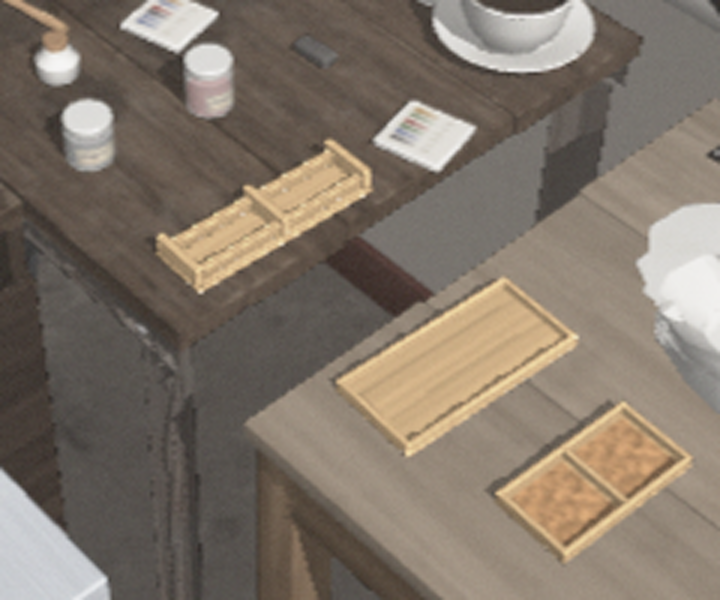

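Crop a shows the two jar lids, the tiles, the tool with its red tip on the left, and the rest with its end stops at crop rows 165 and 430. Crop b shows the trough corners at (366,37), (497,45), (484,331) and (349,323), and the tray corners at (602,86), (715,94), (711,311) and (598,303). Crop c shows the same corners in the scene view. The pink jar is the taller one.

Run:
```python
from h import *
T,S=r.camera("top"),r.camera("scene"); ti=T["image"]
f=lambda p,k,o:((p[0]+.5)/k-.5+o[0],(p[1]+.5)/k-.5+o[1])
tr=[(366,37),(497,45),(484,331),(349,323)]; ts=[(504,279),(577,338),(406,452),(336,381)]
jr=[(602,86),(715,94),(711,311),(598,303)]; js=[(622,404),(691,460),(566,557),(497,493)]
for n,A,B in(("trough",tr,ts),("tray",jr,js)):
    P=np.array([plane(T,f(p,3.4,(310,225)),14) for p in A])
    print(n,P.mean(0).round(1),rect(T,np.array([[f(p,3.4,(310,225))] for p in A]),14))
    for p,q in zip(A,B): X,e=tri(T,f(p,3.4,(310,225)),S,f(q,3,(220,190))); print("  tri",X.round(1),round(e,1))
A=[(630,160),(711,165),(697,433),(618,430)]
print("rest",rect(T,np.array([[f(p,3,(110,180))] for p in A]),26))
X,e=tri(T,f(A[1],3,(110,180)),S,f((371,177),3,(220,190)));print(" tri",X.round(1),e)
hsv=cv2.cvtColor(ti,cv2.COLOR_BGR2HSV); m=((hsv[...,2]>125)&(hsv[...,1]>60)).astype(np.uint8)*255
m[:,:115]=0;m[:,190:]=0
h=comp(m,(153,267),36); print("tool",rect(T,h,6.5),h[:,0].min(0),h[:,0].max(0))
for p in((27,275),(222,250)): print(plane(T,f(p,3,(110,180)),6.5).round(1))
# jars triangulated: lid centres
print("jarB z52",plane(T,(250.4,306.4),52).round(1))
for s,q in(((259.23,245.82),(209,59)),((250.38,306.43),(88,115))):
    X,e=tri(T,s,S,f(q,3,(220,190)));print("lid",X.round(1),round(e,1))
o=r.get_obs()
from scipy.spatial.transform import Rotation as Ro
print(Ro.from_rotvec(o["orientation"]).as_matrix().round(3))
```

```text
trough [ 486.3 -188.4   14. ] [ 486.2 -188.1   88.   188.8   86.9]
  tri [ 582.6 -151.8    6.6] 0.4
  tri [ 578.4 -238.9    6.8] 1.3
  tri [ 389.2 -228.5    5.8] 2.4
  tri [ 394.4 -140.4    9.3] 1.1
tray [ 479.1 -341.1   14. ] [ 479.1 -340.9   74.8  143.    87.7]
  tri [ 552.5 -309.3    5.4] 0.7
  tri [ 548.  -383.2    7.8] 1.6
  tri [ 405.9 -377.8    8.3] 0.2
  tri [ 410.  -303.7    8.9] 0.7
rest [482.6  41.8  60.2 198.   88.5]
 tri [580.1   9.3  15.2] 1.8470956540217867
tool [502.  432.9  18.3 136.8   4.7] [127 261] [188 272]
[489.8 519.3   6.5]
[511.1 374.4   6.5]
jarB z52 [419.1 213.9  52. ]
lid [549.2 198.9  52.5] 0.3
lid [419.1 214.4  48. ] 0.5
[[-0.966  0.259 -0.   ]
 [ 0.259  0.966 -0.001]
 [ 0.    -0.001 -1.   ]]
```

```bash
cat > d.py <<'E'
import sys
from rig import r
import numpy as np
from scipy.spatial.transform import Rotation as Ro
o=r.get_obs(); M=Ro.from_rotvec(o["orientation"]).as_matrix(); p=o["tool_pos"]
phi=np.degrees(np.arctan2(M[1,1],M[0,1])); print("t",round(o["t"],2),"pos",p.round(1),"phi",phi.round(2),"w",round(o["width"],3),"grip",round(o["grip_force"],1),"F",o["contact_force"].round(1),"q6",o["joints"][5].round(2))
for a in sys.argv[1:]:
    x,y,z,f=map(float,a.split(",")); a=np.radians(f)
    # shift expressed in the tool axes AFTER rolling to f
    d=np.array([x,y,z])-p; print("target",x,y,z,"units",(np.array([[-np.sin(a),np.cos(a),0],[np.cos(a),np.sin(a),0],[0,0,-1]])@d/25).round(2),"roll",round((phi-f)/5,2))
E
python3 -m pendant '{"linear":[[0,0,0],[0,0,0],[0,0,0],[-0.97,-0.8,0.2],[-0.97,-0.8,0.2],[-0.97,-0.8,0.2],[-0.97,-0.8,0.2],[-0.97,-0.8,0.2],[-0.97,-0.8,0.2],[-0.97,-0.8,0.2],[-0.97,-0.8,0.2],[-0.97,-0.8,0.2],[-0.97,-0.8,0.2],[-0.97,-0.8,0.2],[-0.97,-0.8,0.2],[-0.97,-0.8,0.2],[-0.97,-0.8,0.2],[-0.97,-0.8,0.2],[-0.97,-0.8,0.2],[-0.97,-0.8,0.2]],"roll":[-0.8,-0.8,-0.9,0,0,0,0,0,0,0,0,0,0,0,0,0,0,0,0,0],"gripper":[0,0,0,0,0,0,0,0,0,0,0,0,0,0,0,0,0,0,0,0]}'
python3 d.py 548.6,198.2,11,87.7
```

```text
t: 2.3
tool_pos: [546.7, 196.7, 146.0]
orientation: [-0.069, -3.141, -0.0]
contact_force: [0.6, -0.4, 1.1]
width: 1.002
grip_force: 0.0
t 2.3 pos [546.7 196.7 146. ] phi 87.49 w 1.002 grip 0.0 F [ 0.6 -0.4  1.1] q6 -1.39
target 548.6 198.2 11.0 units [-0.07  0.06  5.4 ] roll -0.04
```

```bash
python3 -m pendant '{"linear":[[-0.07,0.06,0.9],[0,0,0.9],[0,0,0.9],[0,0,0.9],[0,0,0.9],[0,0,0.9],[0,0,0],[0,0,0],[0,0,0],[0,0,0],[0,0,0],[0,0,0],[0,0,0],[0,0,0],[0,0,0]],"roll":[0,0,0,0,0,0,0,0,0,0,0,0,0,0,0],"gripper":[0,0,0,0,0,0,0,1,1,1,1,1,1,1,1]}'
python3 d.py 513.6,-342.4,100,87.7
```

```text
t: 3.8
tool_pos: [549.3, 199.3, 13.3]
orientation: [0.068, 3.137, 0.001]
contact_force: [-1.0, 0.6, 7.3]
width: 0.521
grip_force: 61.6
t 3.8 pos [549.3 199.3  13.3] phi 87.51 w 0.521 grip 61.6 F [-1.   0.6  7.3] q6 -1.39
target 513.6 -342.4 100.0 units [  0.56 -21.71  -3.47] roll -0.04
```

```bash
python3 -m pendant '{"linear":[[0,0,-0.5],[0,0,-1],[0,0,-1],[0,0,-1],[0.03,-1,0],[0.03,-1,0],[0.03,-1,0],[0.03,-1,0],[0.03,-1,0],[0.03,-1,0],[0.03,-1,0],[0.03,-1,0],[0.03,-1,0],[0.03,-1,0],[0.03,-1,0],[0.03,-1,0],[0.03,-1,0],[0.03,-1,0],[0.03,-1,0],[0.03,-1,0]],"roll":[0,0,0,0,0,0,0,0,0,0,0,0,0,0,0,0,0,0,0,0],"gripper":[1,1,1,1,1,1,1,1,1,1,1,1,1,1,1,1,1,1,1,1]}'
python3 -m pendant '{"linear":[[0.02,-1,0],[0.02,-1,0],[0.02,-1,0],[0.02,-1,0],[0,-1,0],[0,-0.5,0],[0,0,0],[0,0,0]],"roll":[0,0,0,0,0,0,0,0],"gripper":[1,1,1,1,1,1,1,1]}'
python3 - <<'E'
from h import *
for n in("wrist","top"):
    c=r.camera(n); cv2.imwrite(f"pics/{n}1.png",c["image"])
E
python3 d.py 513.6,-342.4,20,87.7
```

```text
t: 5.8
tool_pos: [518.0, -200.9, 99.5]
orientation: [0.069, 3.14, -0.0]
contact_force: [0.7, -0.7, -1.0]
width: 0.516
grip_force: 61.2
t: 6.6
tool_pos: [510.2, -336.4, 98.8]
orientation: [-0.068, -3.141, -0.001]
contact_force: [0.4, 0.1, -0.5]
width: 0.513
grip_force: 61.3
t 6.7 pos [ 510.3 -335.8   98.7] phi 87.56 w 0.516 grip 61.3 F [ 0.4 -0.2 -1. ] q6 -2.31
target 513.6 -342.4 20.0 units [-0.14 -0.26  3.15] roll -0.03
```

View pics/wrist1.png

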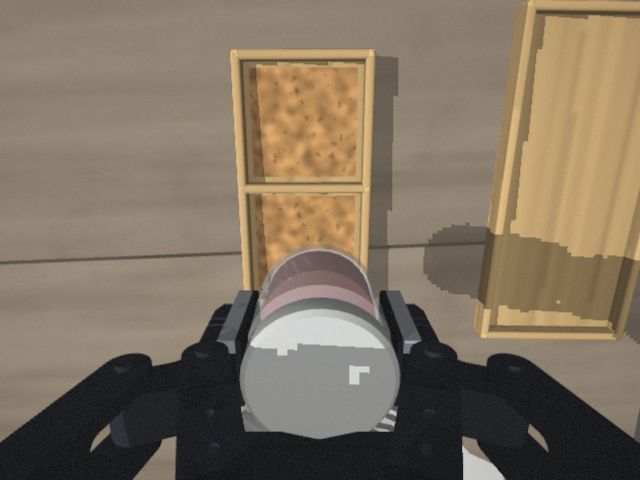

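The wrist view shows the jar upright in the fingers, with the tray's near corners at (232,51) and (375,51) and the divider ends at (244,188) and (368,188). I'll check these against the top view.

```bash
python3 - <<'E'
from h import *
c=r.camera("wrist")
for p in((232,51),(375,51),(244,188),(368,188),(484,336),(630,336)): print(p,plane(c,p,14).round(1))
E
python3 d.py 513.6,-342.4,19,87.7
```

```text
(232, 51) [ 407.4 -376.4   14. ]
(375, 51) [ 410.5 -304.3   14. ]
(244, 188) [ 477.3 -376.9   14. ]
(368, 188) [ 480.3 -308.5   14. ]
(484, 336) [ 575.7 -237.8   14. ]
(630, 336) [ 579.6 -147.8   14. ]
t 6.75 pos [ 510.4 -335.9   98.7] phi 87.57 w 0.519 grip 61.3 F [-1.1 -0.2 -1.4] q6 -2.31
target 513.6 -342.4 19.0 units [-0.14 -0.25  3.19] roll -0.03
```

```bash
python3 -m pendant '{"linear":[[-0.13,-0.28,0.8],[0,0,0.8],[0,0,0.8],[0,0,0.4],[0,0,0.3],[0,0,0.1],[0,0,0]],"roll":[0,0,0,0,0,0,0],"gripper":[1,1,1,1,1,1,1]}'
python3 d.py 513.6,-343,18,87.7
```

```text
t: 7.45
tool_pos: [513.5, -344.4, 19.2]
orientation: [0.068, 3.14, -0.001]
contact_force: [-0.7, 0.2, -0.4]
width: 0.516
grip_force: 61.4
t 7.45 pos [ 513.5 -344.4   19.2] phi 87.52 w 0.516 grip 61.4 F [-0.7  0.2 -0.4] q6 -2.31
target 513.6 -343.0 18.0 units [-0.    0.06  0.05] roll -0.04
```

```bash
python3 -m pendant '{"linear":[[0,0,0.04],[0,0,0],[0,0,0],[0,0,0],[0,0,0],[0,0,0],[0,0,-0.5],[0,0,-1],[0,0,-1],[0,0,-1],[0,1,-0.5],[0,1,0],[0,1,0],[0,1,0],[0,1,0],[0,1,0],[0,1,0],[0,1,0],[0,1,0],[0,1,0]],"roll":[0,0,0,0,0,0,0,0,0,0,0,0,0,0,0,0,0,0,0,0],"gripper":[1,1,0,0,0,0,0,0,0,0,0,0,0,0,0,0,0,0,0,0]}'
python3 d.py 419.1,213.9,11,87.7
```

```text
t: 9.45
tool_pos: [524.4, -93.7, 118.9]
orientation: [0.069, 3.14, -0.001]
contact_force: [-0.1, 0.7, 0.2]
width: 1.002
grip_force: 0.0
t 9.45 pos [524.4 -93.7 118.9] phi 87.5 w 1.002 grip 0.0 F [-0.1  0.7  0.2] q6 -1.93
target 419.1 213.9 11.0 units [ 4.7  12.13  4.32] roll -0.04
```

```bash
python3 -m pendant '{"linear":[[0.37,0.92,0],[0.37,0.92,0],[0.37,0.92,0],[0.37,0.92,0],[0.37,0.92,0],[0.37,0.92,0],[0.37,0.92,0],[0.37,0.92,0],[0.37,0.92,0],[0.37,0.92,0],[0.37,0.92,0],[0.37,0.92,0],[0.36,0.9,0],[0,0,0],[0,0,0]],"roll":[0,0,0,0,0,0,0,0,0,0,0,0,0,0,0],"gripper":[0,0,0,0,0,0,0,0,0,0,0,0,0,0,0]}'
python3 - <<'E'
from h import *
c=r.camera("top"); cv2.imwrite("pics/top2.png",c["image"][220:340,220:540])
E
python3 d.py 419.1,213.9,11,87.7
```

```text
t: 10.95
tool_pos: [417.5, 208.9, 118.5]
orientation: [0.066, 3.14, -0.0]
contact_force: [1.1, -0.8, 0.3]
width: 0.997
grip_force: 0.0
t 11.0 pos [417.7 208.5 118.4] phi 87.51 w 0.997 grip 0.0 F [ 0.2 -1.  -0.3] q6 -1.32
target 419.1 213.9 11.0 units [-0.05  0.22  4.3 ] roll -0.04
```

View pics/top2.png

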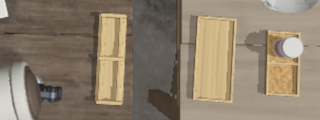

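The crop shows the first jar standing in the far bay, with its lid at about (290,47). Next is jar_b.

```bash
python3 -m pendant '{"linear":[[-0.05,0.22,0.7],[0,0,0.9],[0,0,0.9],[0,0,0.9],[0,0,0.7],[0,0,0.2],[0,0,0],[0,0,0],[0,0,0],[0,0,0],[0,0,0],[0,0,0],[0,0,0],[0,0,0]],"roll":[0,0,0,0,0,0,0,0,0,0,0,0,0,0],"gripper":[0,0,0,0,0,0,0,1,1,1,1,1,1,1]}'
python3 d.py 444.6,-341,110,87.7
```

```text
t: 12.4
tool_pos: [419.8, 214.5, 11.6]
orientation: [0.068, 3.139, 0.0]
contact_force: [-1.3, -1.6, 5.9]
width: 0.517
grip_force: 61.0
t 12.4 pos [419.8 214.5  11.6] phi 87.52 w 0.517 grip 61.0 F [-1.3 -1.6  5.9] q6 -1.31
target 444.6 -341.0 110.0 units [ -1.88 -22.16  -3.94] roll -0.04
```

```bash
python3 -m pendant '{"linear":[[0,0,-0.5],[0,0,-1],[0,0,-1],[0,0,-1],[-0.08,-1,-0.4],[-0.08,-1,0],[-0.08,-1,0],[-0.08,-1,0],[-0.08,-1,0],[-0.08,-1,0],[-0.08,-1,0],[-0.08,-1,0],[-0.08,-1,0],[-0.08,-1,0],[-0.08,-1,0],[-0.08,-1,0],[-0.08,-1,0],[-0.08,-1,0],[-0.08,-1,0],[-0.08,-1,0]],"roll":[0,0,0,0,0,0,0,0,0,0,0,0,0,0,0,0,0,0,0,0],"gripper":[1,1,1,1,1,1,1,1,1,1,1,1,1,1,1,1,1,1,1,1]}'
python3 -m pendant '{"linear":[[-0.08,-1,0],[-0.08,-1,0],[-0.08,-1,0],[-0.08,-1,0],[-0.08,-1,0],[-0.08,-1,0],[0,0,0],[0,0,0]],"roll":[0,0,0,0,0,0,0,0],"gripper":[1,1,1,1,1,1,1,1]}'
python3 d.py 444.6,-341,18,87.7
```

```text
t: 14.4
tool_pos: [433.2, -187.7, 108.7]
orientation: [0.068, 3.14, -0.001]
contact_force: [-0.3, 0.1, -0.8]
width: 0.519
grip_force: 61.4
t: 15.2
tool_pos: [438.6, -337.1, 108.3]
orientation: [0.07, 3.141, 0.0]
contact_force: [-0.0, 0.0, -1.8]
width: 0.519
grip_force: 61.5
t 15.2 pos [ 438.6 -337.1  108.3] phi 87.46 w 0.519 grip 61.5 F [-0.   0.  -1.8] q6 -2.4
target 444.6 -341.0 18.0 units [-0.25 -0.15  3.61] roll -0.05
```

```bash
python3 -m pendant '{"linear":[[-0.25,-0.16,0.8],[0,0,0.8],[0,0,0.8],[0,0,0.6],[0,0,0.4],[0,0,0.2],[0,0,0.04],[0,0,0],[0,0,0],[0,0,0],[0,0,0],[0,0,0],[0,0,-0.5],[0,0,-1],[0,0,-1],[0,0,-1],[0,0,0]],"roll":[0,0,0,0,0,0,0,0,0,0,0,0,0,0,0,0,0],"gripper":[1,1,1,1,1,1,1,1,0,0,0,0,0,0,0,0,0]}'
python3 - <<'E'
from h import *
c=r.camera("wrist"); cv2.imwrite("pics/w3.png",c["image"])
E
python3 d.py 599.1,319.8,100,104.5 667.2,28.3,100,104.3
```

```text
t: 16.9
tool_pos: [446.9, -343.8, 109.5]
orientation: [0.068, 3.135, -0.01]
contact_force: [1.1, -0.9, 1.2]
width: 0.999
grip_force: 0.0
t 16.95 pos [ 446.  -342.8  107.2] phi 87.5 w 1.004 grip 0.0 F [-1.1 -0.4 -1.6] q6 -2.4
target 599.1 319.8 100.0 units [-12.57  24.13   0.29] roll -3.4
target 667.2 28.3 100.0 units [-12.24  12.2    0.29] roll -3.36
```

View pics/w3.png

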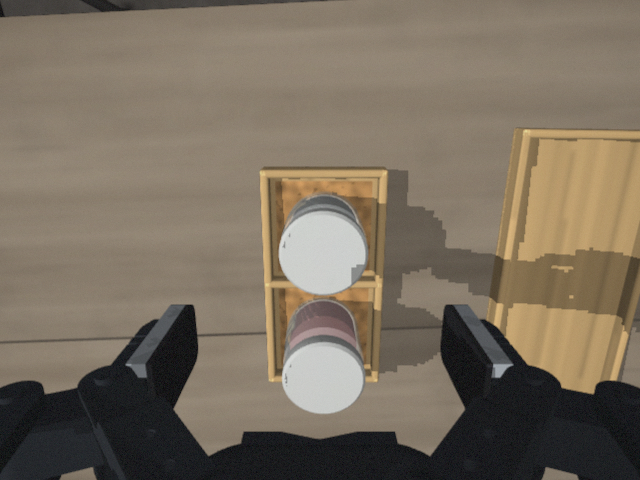

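Both jars stand upright in their bays, with lids at (323,250) and (323,378). Now the nearer tile, tile 2.

```bash
python3 -m pendant '{"linear":[[0,0,0],[0,0,0],[0,0,0],[0,0,0],[-0.87,0.87,0],[-0.87,0.87,0],[-0.87,0.87,0],[-0.87,0.87,0],[-0.87,0.87,0],[-0.87,0.87,0],[-0.87,0.87,0],[-0.87,0.87,0],[-0.87,0.87,0],[-0.87,0.87,0],[-0.87,0.87,0],[-0.87,0.87,0],[-0.87,0.87,0],[-0.87,0.87,0],[0,0,0],[0,0,0]],"roll":[-0.84,-0.84,-0.84,-0.84,0,0,0,0,0,0,0,0,0,0,0,0,0,0,0,0],"gripper":[0,0,0,0,0,0,0,0,0,0,0,0,0,0,0,0,0,0,0,0]}'
python3 - <<'E'
from h import *
c=r.camera("wrist"); cv2.imwrite("pics/w4.png",c["image"])
im=c["image"]; m=white(im,130); cs,_=cv2.findContours(m,cv2.RETR_EXTERNAL,cv2.CHAIN_APPROX_NONE)
for k in sorted(cs,key=cv2.contourArea)[-4:]: print(cv2.boundingRect(k),rect(c,cv2.convexHull(k),8))
E
python3 d.py 667.2,28.3,-6,104.3
```

```text
t: 18.95
tool_pos: [663.8, 29.3, 103.0]
orientation: [0.393, -3.115, -0.0]
contact_force: [-0.3, -0.1, 0.6]
width: 1.0
grip_force: 0.0
(0, 250, 73, 133) [ 764.1 -133.8   90.1   43.1    1. ]
(319, 0, 138, 115) [552.2  37.9  61.9  57.2  89.9]
(254, 182, 121, 113) [666.6  26.   70.3  70.   14.3]
(0, 31, 88, 229) [ 6.518e+02 -1.375e+02  1.283e+02  4.470e+01  5.000e-01]
t 19.0 pos [663.7  28.5 103.2] phi 104.31 w 1.0 grip 0.0 F [-0.8  0.3 -0.5] q6 -1.96
target 667.2 28.3 -6.0 units [-0.13 -0.04  4.37] roll 0.0
```

View pics/w4.png

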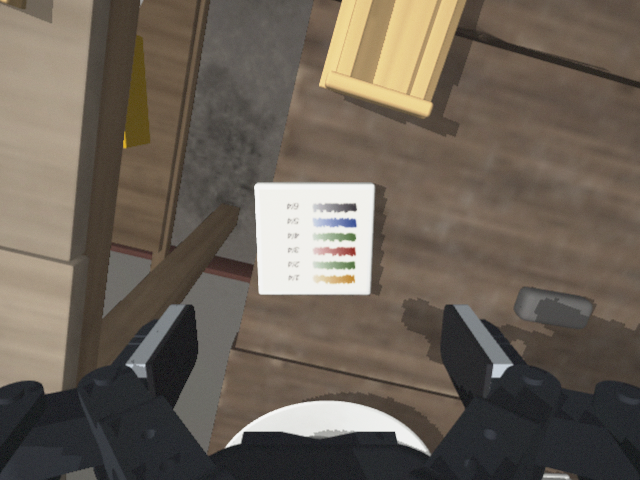

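The tile is centred in the wrist view at (314,238), and both views agree to about 2 mm.

```bash
python3 -m pendant '{"linear":[[-0.11,-0.09,0.8],[0,0,0.8],[0,0,0.8],[0,0,0.8],[0,0,0.6],[0,0,0.4],[0,0,0.15],[0,0,0]],"roll":[0,0,0,0,0,0,0,0],"gripper":[0,0,0,0,0,0,0,0]}'
python3 -m pendant '{"linear":[[0,0,0],[0,0,0],[0,0,0],[0,0,0]],"roll":[0,0,0,0],"gripper":[1,1,1,1]}'
python3 d.py 530.6,40.5,110,88.2
```

```text
t: 19.8
tool_pos: [667.7, 27.1, -4.6]
orientation: [0.39, -3.117, -0.0]
contact_force: [0.2, -0.6, -1.1]
width: 0.999
grip_force: 0.0
t: 20.2
tool_pos: [669.5, 27.2, -2.4]
orientation: [-0.391, 3.114, -0.001]
contact_force: [0.1, 0.1, 5.8]
width: 0.792
grip_force: 67.7
t 20.2 pos [669.5  27.2  -2.4] phi 104.31 w 0.792 grip 67.7 F [0.1 0.1 5.8] q6 -1.96
target 530.6 40.5 110.0 units [ 5.57  0.36 -4.5 ] roll 3.22
```

```bash
python3 -m pendant '{"linear":[[0,0,-0.4],[0,0,-1],[0,0,-1],[0,0,-1],[0,0,-1],[0,0,0],[0,0,0],[0,0,0],[0,0,0],[0.9,0.1,0],[0.9,0.1,0],[0.9,0.1,0],[0,0,0],[0,0,0]],"roll":[0,0,0,0,0,0.81,0.81,0.8,0.8,0,0,0,0,0],"gripper":[1,1,1,1,1,1,1,1,1,1,1,1,1,1]}'
python3 - <<'E'
from h import *
c=r.camera("wrist"); cv2.imwrite("pics/w5.png",c["image"]); np.savez("w5.npz",**{k:c[k] for k in c if k!="image"})
E
python3 d.py 530.6,40.5,50,88.2
```

```text
t: 21.6
tool_pos: [600.6, 37.1, 106.0]
orientation: [0.049, 3.141, -0.0]
contact_force: [0.9, -0.2, -1.4]
width: 0.783
grip_force: 67.3
t 21.65 pos [601.3  36.9 106.1] phi 88.2 w 0.785 grip 67.3 F [ 0.5 -0.5 -1. ] q6 -1.68
target 530.6 40.5 50.0 units [2.83 0.05 2.25] roll 0.0
```

View pics/w5.png

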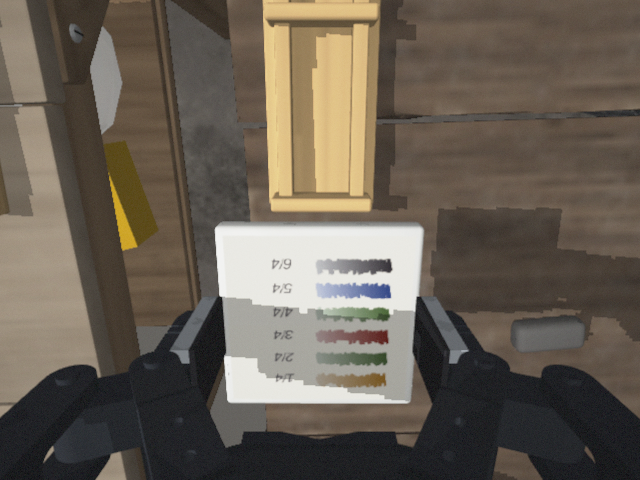

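The tile is held flat and square. The rest's end stop lies at (270..372, 193..210) and the middle stop at about rows 3–22.

```bash
python3 - <<'E'
from h import *
c=dict(np.load("w5.npz"))
for p in((271,206),(371,205),(275,193),(370,193),(264,20),(380,18),(264,4),(380,3)): print(p,plane(c,p,26).round(1))
print("tile edges held (z~112)",plane(c,(216,224),114).round(1),plane(c,(423,224),114).round(1))
E
python3 d.py 530.6,40.5,20,88.2
```

```text
(271, 206) [577.8  10.4  26. ]
(371, 205) [578.9  65.2  26. ]
(275, 193) [570.6  13.   26. ]
(370, 193) [572.3  64.6  26. ]
(264, 20) [485.5  13.   26. ]
(380, 18) [486.4  69.1  26. ]
(264, 4) [478.6  13.4  26. ]
(380, 3) [479.9  69.   26. ]
tile edges held (z~112) [563.3   2.5 114. ] [565.5  72.  114. ]
t 21.65 pos [601.3  36.9 106.1] phi 88.2 w 0.785 grip 67.3 F [ 0.5 -0.5 -1. ] q6 -1.68
target 530.6 40.5 20.0 units [2.83 0.05 3.45] roll 0.0
```

```bash
python3 -m pendant '{"linear":[[0.7,0.01,0],[0.7,0.01,0],[0.7,0.01,0],[0.68,0.01,0],[0,0,0],[0,0,0.8],[0,0,0.8],[0,0,0.8],[0,0,0.6],[0,0,0.4],[0,0,0.1],[0,0,0],[0,0,0]],"roll":[0,0,0,0,0,0,0,0,0,0,0,0,0],"gripper":[1,1,1,1,1,1,1,1,1,1,1,1,1]}'
python3 d.py 531.8,40,16,88.2
```

```text
t: 22.95
tool_pos: [532.1, 40.1, 18.9]
orientation: [0.049, 3.139, -0.0]
contact_force: [0.5, 0.1, -1.3]
width: 0.785
grip_force: 67.3
t 22.95 pos [532.1  40.1  18.9] phi 88.2 w 0.785 grip 67.3 F [ 0.5  0.1 -1.3] q6 -1.69
target 531.8 40.0 16.0 units [ 0.01 -0.    0.12] roll -0.0
```

```bash
python3 -m pendant '{"linear":[[0,0,0.06],[0,0,0.05],[0,0,0],[0,0,0],[0,0,0],[0,0,0],[0,0,0],[0,0,0],[0,0,-0.5],[0,0,-1],[0,0,-1],[0,0,-1],[0,0,0],[0,0,0]],"roll":[0,0,0,0,0,0,0,0,0,0,0,0,0,0],"gripper":[1,1,1,0,0,0,0,0,0,0,0,0,0,0]}'
python3 - <<'E'
from h import *
c=r.camera("wrist"); cv2.imwrite("pics/w6.png",c["image"])
print(rect(c,comp(white(c["image"],130),(315,250),120),26))
E
python3 d.py 599.1,319.8,100,104.5
```

```text
t: 24.35
tool_pos: [531.7, 40.1, 103.8]
orientation: [0.049, 3.139, -0.0]
contact_force: [-0.8, -0.3, -0.2]
width: 0.999
grip_force: 0.0
[520.1  39.2  69.9 101.9  88.1]
t 24.4 pos [530.8  40.3 102.6] phi 88.2 w 1.001 grip 0.0 F [ 0.7 -0.3 -0.1] q6 -1.69
target 599.1 319.8 100.0 units [-5.45 10.14  0.1 ] roll -3.26
```

View pics/w6.png

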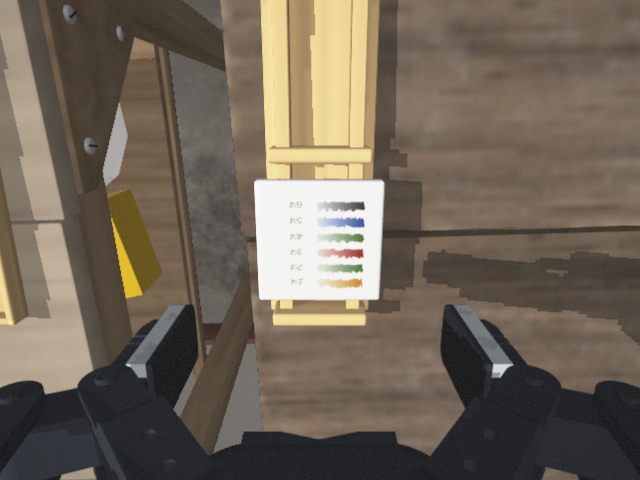

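Tile 2 lies square between its stops, at image (319,240). Next is tile 1.

```bash
python3 -m pendant '{"linear":[[0,0,0],[0,0,0],[0,0,0],[0,0,0],[-0.49,0.92,0],[-0.49,0.92,0],[-0.49,0.92,0],[-0.49,0.92,0],[-0.49,0.92,0],[-0.49,0.92,0],[-0.49,0.92,0],[-0.49,0.92,0],[-0.49,0.92,0],[-0.49,0.92,0],[-0.5,0.9,0],[0,0,0],[0,0,0]],"roll":[-0.82,-0.82,-0.81,-0.81,0,0,0,0,0,0,0,0,0,0,0,0,0],"gripper":[0,0,0,0,0,0,0,0,0,0,0,0,0,0,0,0,0]}'
python3 - <<'E'
from h import *
c=r.camera("wrist"); im=c["image"]
m=white(im,130); cs,_=cv2.findContours(m,cv2.RETR_EXTERNAL,cv2.CHAIN_APPROX_NONE)
for k in sorted(cs,key=cv2.contourArea)[-3:]: print(cv2.boundingRect(k),rect(c,cv2.convexHull(k),8))
E
python3 d.py 599.1,319.8,-5,104.5
```

```text
t: 26.1
tool_pos: [597.6, 318.2, 101.0]
orientation: [0.397, -3.113, 0.002]
contact_force: [0.2, 0.3, 0.5]
width: 0.997
grip_force: 0.0
(458, 106, 182, 30) [500.8 422.5   8.8 101.6   8.9]
(362, 0, 90, 49) [475.  331.3  22.4  45.2  14.5]
(259, 180, 123, 115) [598.3 317.9  70.9  70.3  14.6]
t 26.15 pos [597.7 317.6 101.4] phi 104.5 w 1.0 grip 0.0 F [-0.7 -0.1  0. ] q6 -1.51
target 599.1 319.8 -5.0 units [-0.07  0.07  4.25] roll 0.0
```

```bash
python3 -m pendant '{"linear":[[-0.02,0.05,0.8],[0,0,0.8],[0,0,0.8],[0,0,0.8],[0,0,0.6],[0,0,0.35],[0,0,0.1],[0,0,0],[0,0,0],[0,0,0],[0,0,0],[0,0,0]],"roll":[0,0,0,0,0,0,0,0,0,0,0,0],"gripper":[0,0,0,0,0,0,0,0,1,1,1,1]}'
python3 d.py 435.5,43,110,88.2
```

```text
t: 27.35
tool_pos: [600.4, 320.3, -1.2]
orientation: [-0.396, 3.113, 0.001]
contact_force: [-0.9, -0.4, 6.5]
width: 0.783
grip_force: 66.8
t 27.35 pos [600.4 320.3  -1.2] phi 104.51 w 0.783 grip 66.8 F [-0.9 -0.4  6.5] q6 -1.51
target 435.5 43.0 110.0 units [  6.24 -11.3   -4.45] roll 3.26
```

```bash
python3 -m pendant '{"linear":[[0,0,-0.4],[0,0,-1],[0,0,-1],[0,0,-1],[0,0,-1],[0,0,0],[0,0,0],[0,0,0],[0,0,0],[0.52,-0.94,0],[0.52,-0.94,0],[0.52,-0.94,0],[0.52,-0.94,0],[0.52,-0.94,0],[0.52,-0.94,0],[0.52,-0.94,0],[0.52,-0.94,0],[0.52,-0.94,0],[0.52,-0.94,0],[0.52,-0.94,0]],"roll":[0,0,0,0,0,0.82,0.82,0.81,0.81,0,0,0,0,0,0,0,0,0,0,0],"gripper":[1,1,1,1,1,1,1,1,1,1,1,1,1,1,1,1,1,1,1,1]}'
python3 -m pendant '{"linear":[[0.52,-0.9,0],[0,0,0],[0,0,0]],"roll":[0,0,0],"gripper":[1,1,1]}'
python3 - <<'E'
from h import *
c=r.camera("wrist"); h=comp(white(c["image"],110),(320,310),125); print(rect(c,h,112),cv2.boundingRect(h))
E
python3 d.py 436,42.7,18,88.2
```

```text
t: 29.35
tool_pos: [447.1, 65.1, 107.0]
orientation: [0.049, 3.141, -0.0]
contact_force: [-0.6, -0.8, -0.3]
width: 0.777
grip_force: 67.1
t: 29.65
tool_pos: [434.2, 43.7, 107.0]
orientation: [0.051, 3.14, 0.0]
contact_force: [0.8, 0.1, -1.0]
width: 0.784
grip_force: 67.2
[435.9  42.5  72.  101.3  88.1] (215, 185, 208, 249)
t 29.7 pos [434.5  44.  107. ] phi 88.19 w 0.78 grip 67.2 F [ 0.4 -0.1 -0.9] q6 -1.72
target 436.0 42.7 18.0 units [-0.06 -0.05  3.56] roll -0.0
```

```bash
python3 -m pendant '{"linear":[[-0.06,-0.04,0.8],[0,0,0.8],[0,0,0.8],[0,0,0.6],[0,0,0.4],[0,0,0.1],[0,0,0],[0,0,0.05],[0,0,0]],"roll":[0,0,0,0,0,0,0,0,0],"gripper":[1,1,1,1,1,1,1,1,1]}'
python3 d.py 436,42.7,17,88.2
```

```text
t: 30.6
tool_pos: [436.2, 42.7, 18.4]
orientation: [0.049, 3.14, -0.0]
contact_force: [-0.6, -0.2, -1.9]
width: 0.777
grip_force: 67.2
t 30.6 pos [436.2  42.7  18.4] phi 88.21 w 0.777 grip 67.2 F [-0.6 -0.2 -1.9] q6 -1.72
target 436.0 42.7 17.0 units [ 0.01 -0.    0.06] roll 0.0
```

```bash
python3 -m pendant '{"linear":[[0,0,0.06],[0,0,0],[0,0,0],[0,0,0],[0,0,0],[0,0,0],[0,0,0],[0,0,-0.5],[0,0,-1],[0,0,-1],[0,0,-1],[0,0,-0.5],[0,0,0]],"roll":[0,0,0,0,0,0,0,0,0,0,0,0,0],"gripper":[1,1,0,0,0,0,0,0,0,0,0,0,0]}'
python3 - <<'E'
from h import *
c=r.camera("wrist"); cv2.imwrite("pics/w7.png",c["image"])
E
python3 d.py 500.5,446.8,100,8.4
```

```text
t: 31.9
tool_pos: [437.2, 42.5, 118.6]
orientation: [0.049, 3.136, -0.001]
contact_force: [0.4, -0.3, -0.3]
width: 0.999
grip_force: 0.0
t 31.95 pos [436.   42.7 116.9] phi 88.2 w 1.003 grip 0.0 F [-0.1  0.5  0. ] q6 -1.72
target 500.5 446.8 100.0 units [15.61  4.91  0.68] roll 15.96
```

View pics/w7.png

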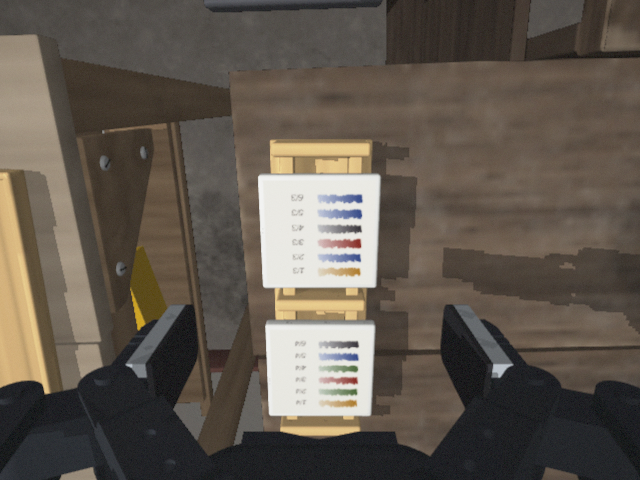

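Both tiles lie square in their bays, at (320,231) and (321,368). Next is the burnisher.

```bash
python3 -m pendant '{"linear":[[0,0,0],[0,0,0],[0,0,0],[0,0,0],[0,0,0],[0,0,0],[0,0,0],[0,0,0],[0,0,0],[0,0,0],[0,0,0],[0,0,0],[0,0,0],[0,0,0],[0,0,0],[0,0,0],[0,0,0]],"roll":[1,1,1,1,1,1,1,1,1,1,1,1,1,1,1,0.96,0],"gripper":[0,0,0,0,0,0,0,0,0,0,0,0,0,0,0,0,0]}'
python3 -m pendant '{"linear":[[0.98,0.31,0],[0.98,0.31,0],[0.98,0.31,0],[0.98,0.31,0],[0.98,0.31,0],[0.98,0.31,0],[0.98,0.31,0],[0.98,0.31,0],[0.98,0.31,0],[0.98,0.31,0],[0.98,0.31,0],[0.98,0.31,0],[0.98,0.31,0],[0.98,0.31,0],[0.98,0.31,0],[0.98,0.31,0],[0,0,0],[0,0,0]],"roll":[0,0,0,0,0,0,0,0,0,0,0,0,0,0,0,0,0,0],"gripper":[0,0,0,0,0,0,0,0,0,0,0,0,0,0,0,0,0,0]}'
python3 - <<'E'
from h import *
c=r.camera("wrist"); cv2.imwrite("pics/w8.png",c["image"]); np.savez("w8.npz",**{k:c[k] for k in c if k!="image"})
E
python3 d.py 500.5,446.8,2,8.4
```

```text
t: 33.65
tool_pos: [434.3, 43.0, 114.7]
orientation: [-2.051, -2.376, 0.003]
contact_force: [-1.1, -0.6, 0.4]
width: 0.998
grip_force: 0.0
t: 35.45
tool_pos: [500.2, 448.3, 114.8]
orientation: [-2.05, -2.38, 0.004]
contact_force: [-0.2, 0.0, 0.3]
width: 1.003
grip_force: 0.0
t 35.5 pos [500.3 447.8 115. ] phi 8.46 w 1.002 grip 0.0 F [-0.2 -0.2 -0.9] q6 0.4
target 500.5 446.8 2.0 units [-0.04  0.    4.52] roll 0.01
```

View pics/w8.png

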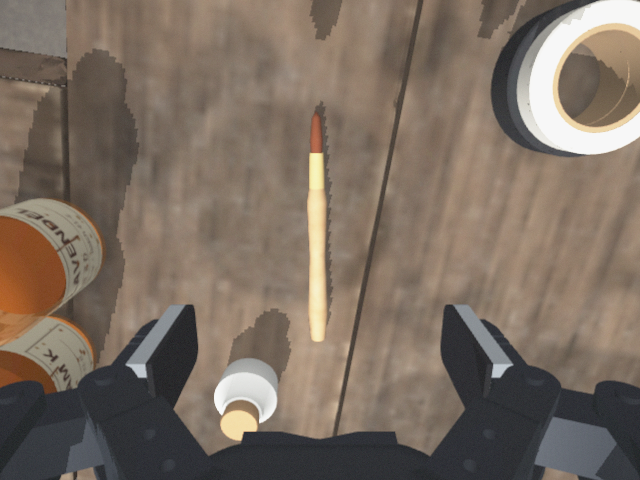

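The wrist view shows the burnisher from (316,112) to (318,341), aligned with the tool's x axis, and the gold pot at (246,395).

```bash
python3 - <<'E'
from h import *
c=dict(np.load("w8.npz"))
a,b=plane(c,(316,112),6.5),plane(c,(318,341),6.5); print(a.round(1),b.round(1),(a+b)/2,np.linalg.norm(a-b),np.degrees(np.arctan2(*(a-b)[[1,0]])))
b=plane(c,(246,375),23);print("pot",b.round(1))
E
python3 d.py 500.5,446.8,2,8.4
```

```text
[487.5 516.9   6.5] [510.8 368.4   6.5] [499.10842876 442.64296657   6.5       ] 150.27950153673282 98.91862777701097
pot [466.4 346.3  23. ]
t 35.5 pos [500.3 447.8 115. ] phi 8.46 w 1.002 grip 0.0 F [-0.2 -0.2 -0.9] q6 0.4
target 500.5 446.8 2.0 units [-0.04  0.    4.52] roll 0.01
```

```bash
python3 -m pendant '{"linear":[[-0.16,-0.06,0.8],[0,0,0.9],[0,0,0.9],[0,0,0.9],[0,0,0.6],[0,0,0.3],[0,0,0.06],[0,0,0],[0,0,0],[0,0,0],[0,0,0],[0,0,0],[0,0,0],[0,0,0],[0,0,0],[0,0,0]],"roll":[0,0,0,0,0,0,0,0,0,0,0,0,0,0,0,0],"gripper":[0,0,0,0,0,0,0,0,1,1,1,1,1,1,1,1]}'
python3 d.py 486.3,-188.3,110,87
```

```text
t: 37.1
tool_pos: [500.3, 444.7, 5.2]
orientation: [2.053, 2.378, 0.001]
contact_force: [-1.3, 0.8, 3.0]
width: 0.125
grip_force: 61.3
t 37.1 pos [500.3 444.7   5.2] phi 8.4 w 0.125 grip 61.3 F [-1.3  0.8  3. ] q6 0.4
target 486.3 -188.3 110.0 units [ -0.76 -25.32  -4.19] roll -15.72
```

```bash
python3 -m pendant '{"linear":[[0,0,-0.4],[0,0,-1],[0,0,-1],[0,0,-1],[0,0,-1],[0,0,0],[0,0,0],[0,0,0],[0,0,0],[0,0,0],[0,0,0],[0,0,0],[0,0,0],[0,0,0],[0,0,0],[0,0,0],[0,0,0],[0,0,0],[0,0,0],[0,0,0]],"roll":[0,0,0,0,-0.73,-1,-1,-1,-1,-1,-1,-1,-1,-1,-1,-1,-1,-1,-1,-1],"gripper":[1,1,1,1,1,1,1,1,1,1,1,1,1,1,1,1,1,1,1,1]}'
python3 -m pendant '{"linear":[[-0.03,-1,0],[-0.03,-1,0],[-0.03,-1,0],[-0.03,-1,0],[-0.03,-1,0],[-0.03,-1,0],[-0.03,-1,0],[-0.03,-1,0],[-0.03,-1,0],[-0.03,-1,0],[-0.03,-1,0],[-0.03,-1,0],[-0.03,-1,0],[-0.03,-1,0],[-0.03,-1,0],[-0.03,-1,0],[-0.03,-1,0],[-0.03,-1,0],[-0.03,-1,0],[-0.03,-1,0]],"roll":[0,0,0,0,0,0,0,0,0,0,0,0,0,0,0,0,0,0,0,0],"gripper":[1,1,1,1,1,1,1,1,1,1,1,1,1,1,1,1,1,1,1,1]}'
python3 -m pendant '{"linear":[[-0.03,-1,0],[-0.03,-1,0],[-0.03,-1,0],[-0.03,-1,0],[-0.03,-1,0],[0,-0.2,0],[0,0,0],[0,0,0]],"roll":[0,0,0,0,0,0,0,0],"gripper":[1,1,1,1,1,1,1,1]}'
python3 - <<'E'
from h import *
c=r.camera("wrist"); cv2.imwrite("pics/w9.png",c["image"]); np.savez("w9.npz",**{k:c[k] for k in c if k!="image"})
E
python3 d.py 485.5,-188.2,12,87
```

```text
t: 39.1
tool_pos: [499.8, 444.4, 115.0]
orientation: [-0.075, -3.14, 0.0]
contact_force: [-0.3, 0.5, -0.2]
width: 0.13
grip_force: 61.0
t: 41.1
tool_pos: [489.0, -56.5, 115.2]
orientation: [0.081, 3.14, -0.0]
contact_force: [-0.5, -0.9, -0.8]
width: 0.126
grip_force: 61.0
t: 41.9
tool_pos: [486.1, -184.7, 114.7]
orientation: [-0.08, -3.14, -0.001]
contact_force: [-0.5, 0.1, -0.3]
width: 0.129
grip_force: 61.0
t 41.95 pos [ 486.2 -184.5  114.7] phi 87.11 w 0.129 grip 61.0 F [ 1.   0.4 -1.3] q6 -2.12
target 485.5 -188.2 12.0 units [ 0.02 -0.15  4.11] roll 0.02
```

View pics/w9.png

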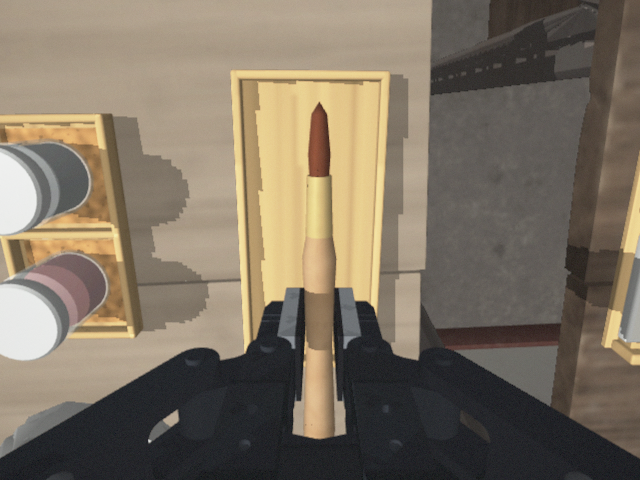

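The tool is held straight above the trough, spanning (319,103) to (318,438). The trough's near corners are at (231,72) and (389,72).

Run:
```python
from h import *
c=dict(np.load("w9.npz"))
for p,z in(((231,72),14),((389,72),14),((319,103),116),((318,438),116)): print(p,plane(c,p,z).round(1))
```

```text
(231, 72) [ 391.4 -229.    14. ]
(389, 72) [ 395.8 -142.7   14. ]
(319, 103) [ 411.1 -181.9  116. ]
(318, 438) [ 544.2 -189.2  116. ]
```

```bash
python3 -m pendant '{"linear":[[-0.02,-0.15,0.7],[0,0,0.9],[0,0,0.9],[0,0,0.8],[0,0,0.5],[0,0,0.25],[0,0,0.05],[0,0,0.02],[0,0,0]],"roll":[0,0,0,0,0,0,0,0,0],"gripper":[1,1,1,1,1,1,1,1,1]}'
python3 d.py 486,-189,10.5,87
```

```text
t: 42.85
tool_pos: [487.4, -189.8, 12.7]
orientation: [0.081, 3.139, -0.001]
contact_force: [-0.1, 0.2, -0.6]
width: 0.123
grip_force: 61.0
t 42.85 pos [ 487.4 -189.8   12.7] phi 87.05 w 0.123 grip 61.0 F [-0.1  0.2 -0.6] q6 -2.12
target 486.0 -189.0 10.5 units [0.06 0.03 0.09] roll 0.01
```

```bash
python3 -m pendant '{"linear":[[0.02,0,0.06],[0,0,0.03],[0,0,0],[0,0,0],[0,0,0],[0,0,0]],"roll":[0,0,0,0,0,0],"gripper":[1,1,1,0.72,0.72,0.72]}'
python3 -m pendant '{"linear":[[0,0,0],[0,0,-0.3],[0,0,-0.6],[0,0,-1],[0,0,-1],[0,0,-1],[0,0,-1],[0,0,-1],[0,0,0],[0,0,0],[0,0,0],[0,0,0]],"roll":[0,0,0,0,0,0,0,0,0,0,0,0],"gripper":[0.72,0.72,0.72,0.72,0.72,0.72,0.72,0.72,0,0,0,0]}'
python3 - <<'E'
from h import *
c=r.camera("wrist"); cv2.imwrite("pics/w10.png",c["image"])
E
```

```text
t: 43.45
tool_pos: [486.0, -189.3, 9.4]
orientation: [-0.081, -3.14, -0.0]
contact_force: [0.4, -0.5, 1.1]
width: 0.28
grip_force: 0.0
t: 44.65
tool_pos: [485.3, -188.8, 155.6]
orientation: [-0.081, -3.138, -0.002]
contact_force: [0.1, -0.4, 0.1]
width: 0.94
grip_force: 0.0
```

View pics/w10.png

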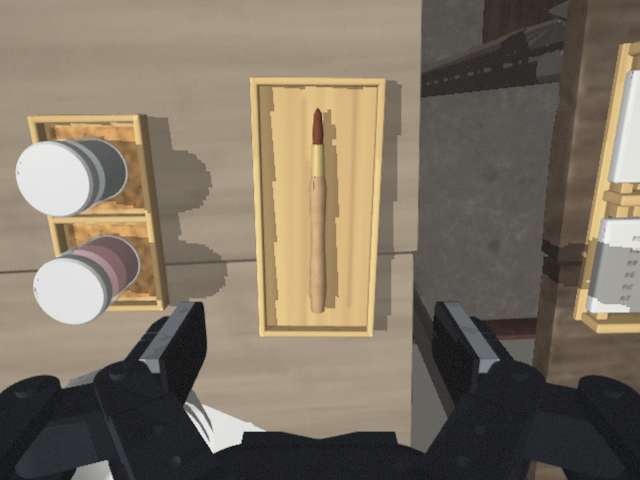

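The burnisher lies lengthwise in the middle of the trough, from (318,108) to (318,313). The jars and tiles are in place, and the gripper is clear.

```bash
python3 -c "
from rig import r
print(r.close_job())"
```

```text
the job is handed in; nothing more can be done
None
```

The job is handed in at about 45 s of the 112 s allowed: both jars stand upright in the jar tray, both tiles lie square on the rest, and the burnisher lies lengthwise in the middle of the trough; the gold pot and eraser were never touched.

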